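# Open the push-and-turn vial

### The arm

A 6-joint arm with a two-finger parallel gripper is mounted at the origin on the work surface. World frame = base frame: x ahead of the robot, y to its left, z up, the work surface at z = 0. Lengths are in m, angles in rad, forces in N, time in s.
With the tool pointing down it reaches from about 0.25 to 0.725 m from the base axis. Payload 4 kg.
Tool frame: the origin (TCP) lies midway between the tips of the shut fingers; the grasp point (between the pads) lies 19 mm behind it; z points along the fingers, y is the line along which they close (so a half turn about z gives the same grasp; the last joint's range is limited). The gripper opens to 85 mm and grips with 20 to 120 N. Pads are 22 mm wide; open, the fingers measure 114 mm over their backs; the gripper's body (76 mm by 85 mm) begins 54 mm behind the grasp point. The pads swing forward as they close: fully open they stand 13 mm farther back than shut.
Start: joints at [1.115, 0.241, 0.005, 1.335, 0, 1.571], TCP at [0.22, 0.449, 0.231] pointing down, gripper open.
Joint ranges: [-2.72, 2.72], [-1.05, 1.87], [-1.09, 1.28], [-1.99, 2.15], [-1.42, 1.44], [-3.14, 3.14]. Speed limits (rad/s): [2.79, 2.79, 3.14, 3.14, 3.14, 3.14].

### API

Orientations are given as a unit quaternion [x, y, z, w].
In Python, from workcell import bot gives the robot as it stands.
- The arm moves only by the tool move_arm, never from a script. Its argument "motion" is a list of rows, each an object of numbers: "x", "y", "z": the shift along the tool's x, y, z in cm; "yaw": the turn about the tool's z in degrees. A call has 1 to 20 rows; each row is the pose to reach, as a shift and turn from the pose commanded when the call began, along the tool's axes at that moment; what a row does not reach only later rows make up. A row lasts 1/8 s, in which the tool goes at most 62.5 mm and 10.7 degrees, less where a joint would pass 70% of its speed; a pose out of reach is approached as far as the arm can. A call with a gripper value outside its range is refused whole. "gripper" is the opening, from -1 (shut) to 1 (fully open), set as the call begins (left out, the last holds). The fingers move at their own pace and stop on an object; the grip force is fixed at half the most. Time passes only in rows, so rows that repeat a pose let the fingers close. It gives the time, the measured TCP pose, the force, the opening and the grip force at its end, in the units of the state.
- bot.get_obs(): the state, without advancing time (a new reading comes with each control period).
- bot.camera(name): name is "scene" or "top"; returns the picture (480x640x3 uint8, blue, green, red); there is no depth.
- bot.camera_model(name): a dict with "K" (3x3 intrinsics, pixels), "world_from_camera" (4x4, takes a point from camera to world coordinates). Camera axes: x right, y down, z forward; pixel columns grow to the right and rows downward; lengths in m; the calibration is good to about 2 mm. A picture is of the moment at which its call begins. camera_model takes no time and is no camera call.
- bot.job_done(): hands the job in; it is judged then, once.
Trained networks look in the newest picture that a camera, given by its name, has taken for a name from the list of things; names that differ only in an ending like _2 or _b are one class to them, and where a whole thing is asked for, a point or a joint stands for the part that bears it (a point fixed in the world has none). Each returns a list of dicts, best first, with "score" (0 to 1); they miss things now and then, are a little off and sometimes report something else, mostly with a low value. They report only what shows in the picture. A call takes as long as a camera call. They do not tell look-alikes from the thing itself.
- bot.cut_out(camera, name): "mask" (480x640 bool, what is visible of it) and "centre" ([row, column] in pixels, amid what is visible of it).
The state is a dict: "clock": time; "joint_pos": joint angles; "joint_vel": joint speeds; "tau": joint torques, N m; "eef_pos": TCP position; "tool_rot": TCP orientation; "ft_force": force on the tool from outside, world axes, zero at the start; "ft_torque": the same for the moment, N m; "grip_width": finger opening in m; "grasp_force": force on a finger pad.
Only numpy, scipy, OpenCV 4.12 (cv2) and the standard library are available. Lean on these libraries where they do the work, as an engineer would, in place of code of your own. Each camera call takes 0.05 s, during which the arm holds its last target. There are 200 camera calls.

### The job

Open the amber vial: push its child-resistant cap firmly down and, keeping it pressed, turn it counter-clockwise until it comes free, without ramming, wrenching or tearing it off. Then lift the cap off and set it down the right way up (top up) flat in the round blue dish of the turntable organizer, let go, and leave the turntable and the things on it where they are.

Things in the scene. Friction and masses are not known exactly. Their poses are not given: they have to be found in the camera images.
- cap_center (a point): centre (half-way up) of the loose white ribbed push-and-turn cap, 52 mm in diameter, 34 mm tall, about 25 g; z is its axis, up; x points along the red bar on its top. Locked on the vial at the start, its top 128 mm above the shelf. After about 65 degrees of turn counter-clockwise from above it is free (54 at least, a hard stop ends the turn at 76), rises 1 mm if let up, lifts straight off, clear after 30 mm
- vial_top (a point): top of the vial's fixed neck, on its axis, 103 mm above the shelf, hidden in the cap, 8 mm below the locked cap's centre; z up; x lies along the locked cap's x. Three lugs in the cap sit between teeth that block turning. Pushed down, the cap clears the teeth and 1.5 mm lower meets a hard stop. This stop lies 4 to 12.5 mm down, unseen and different each time: it must be felt
- vial: amber vial, 46 mm wide below the cap, plain white label, held fast in a wooden block 90 x 90 x 25 mm screwed to the shelf: it cannot turn or lift. Origin under the block, z up. A spring holds the cap up with 9 N, and 0.8 N more per mm down, so a push of about 21 to 24 N always reaches the stop; keep it up for the whole turn or the cap catches on a tooth. Over 38 N between cap and vial breaks it; sideways play 2 mm
- dish (a point): centre of the floor of the round blue dish on the turntable organizer, 22 mm above the shelf; inner radius 40 mm, with a rim 4 mm high. It lies 68 mm from the turntable's axis; x points from the dish to the axis, where a steel knob 28 mm wide stands 42 mm above the dish floor; z up
- turntable (a joint): angle of the cream turntable (250 mm in diameter, top 22 mm above the shelf) about its central knob, 0 at the start; it turns with a little friction when pushed; to be left within 0.15 rad
- cup: white ceramic cup with a green toothbrush in it, loose on the turntable; origin under its centre; 68 mm wide, 85 mm tall, the brush reaches 165 mm above the turntable
- dropper: small closed amber dropper bottle with black rubber bulb, loose on the turntable; origin under its centre; 32 mm wide, 92 mm tall
- floss: mint plastic floss case, loose on the turntable; origin under its centre; 46 x 34 x 16 mm
- clipper: chrome nail clipper, loose on the turntable; origin under its centre; 56 x 12 x 10 mm
Not all that is in view belongs to the job. Leave any black or brown look-alike of the part that bears cap_center alone.

How it is judged:
By the outcome, as a careful person would: the job done as asked, in the order asked, and still so for the second after the job is handed in, with the robot touching nothing.
It also fails if it takes over 69 s, if anything falls off the work surface, if the arm or the gripper's body presses on something with over 40 N, if the wrist force passes 120 N, or if a joint passes its speed limit or range.

## Working session

There is one attempt and no reset: what is moved stays moved. The work goes in short steps, Python scripts to look and compute and a tool call to move; the robot and the scene stay as the last step left them, time stands still between calls to the robot, and variables do not carry over. Pictures are saved under pics/ and viewed, at most 10 in all, crops included, and the job is handed in when it is done.

Besides the shell and the picture viewer there is one more tool, called after "Call:" as a command line: name --argument value ..., lists and objects as JSON in quotes. move_arm: Moves the arm, as the interface text tells. Its arguments: {"type":"object","properties":{"motion":{"type":"array"},"gripper":{"type":"number"}},"required":["motion"]}

```bash
mkdir -p pics
cat > h.py <<'E'
from workcell import bot
import numpy as np, cv2
def ray(cam,rc):
    m=bot.camera_model(cam);T=np.array(m["world_from_camera"]);K=np.array(m["K"])
    d=T[:3,:3]@np.linalg.solve(K,[rc[1],rc[0],1.]);return T[:3,3],d
def at(cam,rc,z):
    o,d=ray(cam,rc);return o+d*(z-o[2])/d[2]
def proj(cam,p):
    m=bot.camera_model(cam);T=np.linalg.inv(np.array(m["world_from_camera"]));q=np.array(m["K"])@(T[:3,:3]@p+T[:3,3]);return q[[1,0]]/q[2]
E
python3 - <<'E'
from h import *
for c in("scene","top"):
    cv2.imwrite(f"pics/{c}0.png",bot.camera(c))
    for n in("cap_center","vial","dish","turntable","cup","dropper"):
        for r in bot.cut_out(c,n)[:3]: print(c,n,round(r["score"],2),np.round(r["centre"]),r["mask"].sum())
    print(np.round(np.array(bot.camera_model(c)["world_from_camera"])[:3,3],3))
o=bot.get_obs();print(o["clock"],o["eef_pos"],o["tool_rot"],o["grip_width"])
E
```

```text
scene cap_center 0.8 [221. 234.] 825
scene cap_center 0.7 [244. 176.] 617
scene cap_center 0.67 [228. 269.] 637
scene vial 0.85 [261. 233.] 2091
scene vial 0.52 [280. 433.] 2547
scene vial 0.23 [222. 233.] 795
scene turntable 0.95 [297. 370.] 8048
scene cup 0.71 [281. 434.] 2673
scene dropper 0.84 [310. 392.] 756
[1.309 0.097 0.671]
top cap_center 0.84 [246. 423.] 855
top cap_center 0.76 [315. 400.] 751
top cap_center 0.73 [274. 492.] 816
top vial 0.61 [252. 410.] 1557
top dish 0.94 [219. 269.] 12494
top dish 0.37 [248. 427.] 911
top turntable 0.87 [217. 265.] 12897
top cup 0.59 [190. 213.] 1743
top cup 0.39 [176. 295.] 511
top dropper 0.8 [162. 255.] 312
[ 0.463 -0.009  1.05 ]
0.7 [0.22008758 0.44898261 0.23134698] [ 2.25930232e-01  9.74143484e-01  4.75852506e-05 -8.06474521e-07] 0.08535889061559014
```

View pics/scene0.png

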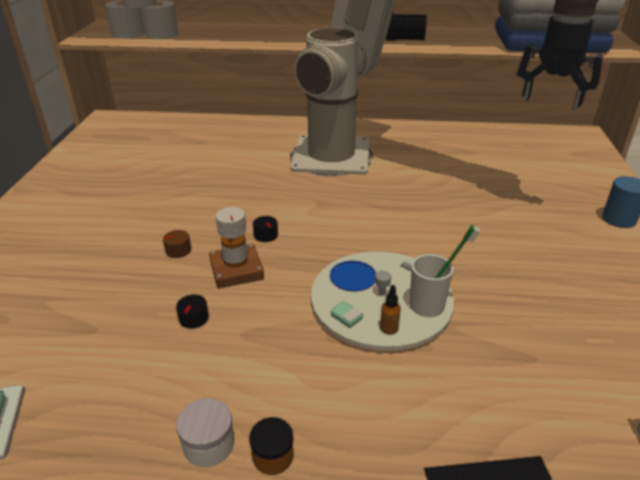

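View pics/top0.png

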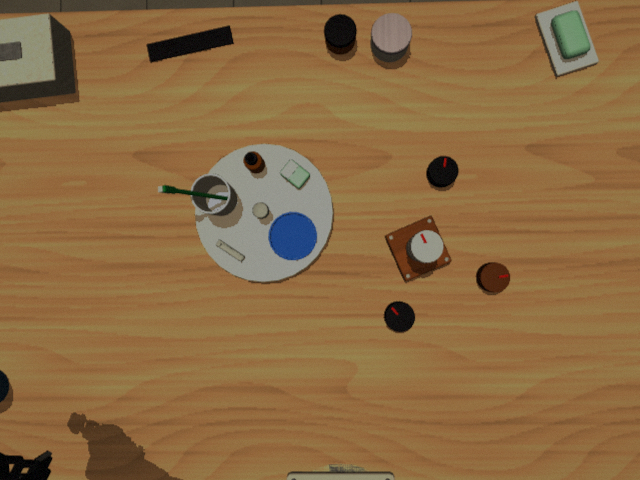

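The scene view shows the white cap on the amber vial at row 222, col 232, and the dish at row 275, col 353. The top view shows the white cap at (246,426) and the blue dish at (236,293), with the knob at (211,261). 

Cap candidates in the top view are white (246,426), black (172,442), black (317,399) and brown (277,493). Only the white one with a red bar, sitting on the vial, fits. I'll confirm it in a crop and measure.

Run:
```python
from h import *
im=bot.camera("top"); cv2.imwrite("pics/crop1.png",cv2.resize(im[190:310,370:530],None,fx=5,fy=5,interpolation=cv2.INTER_CUBIC))
h=cv2.cvtColor(im,cv2.COLOR_BGR2HSV).astype(int)
def blob(m,rc,r):
    y,x=np.nonzero(m);k=np.hypot(y-rc[0],x-rc[1])<r;return np.c_[y[k],x[k]].astype(float)
w=blob((h[...,1]<60)&(h[...,2]>110),(246,426),24)
red=blob(((h[...,0]<8)|(h[...,0]>172))&(h[...,1]>150)&(h[...,2]>120),(240,424),12)
(c,rad)=cv2.minEnclosingCircle(w.astype(np.float32))
print("cap",c,rad,len(w),"mean",w.mean(0),at("top",c,.128),"red n",len(red),at("top",red.mean(0),.128))
p=np.array([at("top",q,.128)[:2] for q in red]);u,s,v=np.linalg.svd(p-p.mean(0));print("dir",v[0],np.degrees(np.arctan2(v[0][1],v[0][0])),np.ptp((p-p.mean(0))@v[0]))
b=blob((h[...,0]>100)&(h[...,0]<130)&(h[...,1]>120),(236,293),45)
c,rad=cv2.minEnclosingCircle(b.astype(np.float32));P=at("top",b.mean(0),.023);print("dish",b.mean(0),c,P,rad)
for r in bot.cut_out("top","turntable")[:1]:
    c,rad=cv2.minEnclosingCircle(np.argwhere(r["mask"]).astype(np.float32));A=at("top",c,.022);print("tt",c,rad,A)
print("knob",at("top",(211,261),.064), "dish-knob",np.linalg.norm(P[:2]-at("top",(211,261),.064)[:2]))
# scene checks
bot.camera("scene")
for r in bot.cut_out("scene","cap_center")[:1]: print("scene cap at .111",at("scene",r["centre"],.113))
for z in(.094,.128): print(proj("top",np.r_[at("top",(246,426),.128)[:2],z]))
```

```text
cap (248.38487243652344, 429.3618469238281) 19.736083984375 778 mean [246.20694087 426.85732648] [ 0.48950468 -0.14811328  0.128     ] red n 21 [ 0.50615236 -0.13835024  0.128     ]
dir [-0.91454276 -0.40448924] -156.1408756519693 0.014195781696340608
dish [235.76368715 292.33798883] (235.68597412109375, 292.37042236328125) [0.51786147 0.0791275  0.023     ] 23.924673080444336
tt (212.29747009277344, 263.34857177734375) 69.30064392089844 [0.56073883 0.13105839 0.022     ]
knob [0.55903303 0.12937661 0.064     ] dish-knob 0.06496206471822011
scene cap at .111 [ 0.72060867 -0.14366425  0.113     ]
[246.71752612 423.00688836]
[246. 426.]
```

View pics/crop1.png

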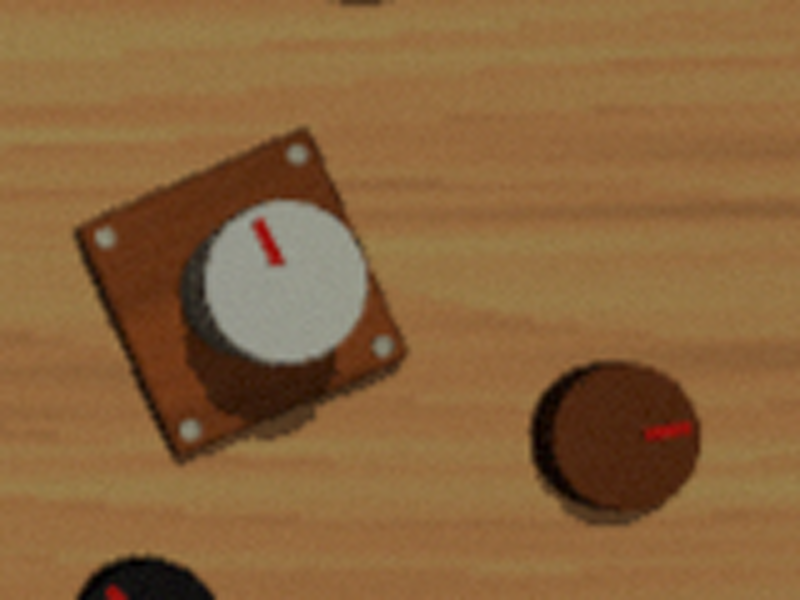

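The crop confirms the white cap with its red bar on the vial block, centred at about (246.1,427).

```bash
cat >> h.py <<'E'
from scipy.spatial.transform import Rotation as R
def shift(P):
    o=bot.get_obs();return np.round(100*R.from_quat(o["tool_rot"]).as_matrix().T@(np.array(P)-o["eef_pos"]),2)
E
python3 - <<'E'
from h import *
P=at("top",(246.1,427),.128);print(P, proj("scene",np.r_[P[:2],.128]),proj("scene",np.r_[P[:2],.111]))
print("above",shift(np.r_[P[:2],.19]))
bot.camera("scene")
for r in bot.cut_out("scene","cap_center")[:4]: print(r["score"],r["centre"])
E
```

```text
[ 0.49318151 -0.14444608  0.128     ] [215.30418523 229.22896216] [223.22484243 230.16546896]
above [-50.64 -41.26   4.13]
0.92 [224.8, 266.7]
0.8 [243.8, 176.8]
0.74 [220.2, 232.9]
0.68 [309.8, 192.9]
```

Call:
move_arm --motion '[{"x": -50.6, "y": -41.1, "z": 3}, {"x": -50.6, "y": -41.1, "z": 3}, {"x": -50.6, "y": -41.1, "z": 3}, {"x": -50.6, "y": -41.1, "z": 3}, {"x": -50.6, "y": -41.1, "z": 3}, {"x": -50.6, "y": -41.1, "z": 3}, {"x": -50.6, "y": -41.1, "z": 3}, {"x": -50.6, "y": -41.1, "z": 3}, {"x": -50.6, "y": -41.1, "z": 3}, {"x": -50.6, "y": -41.1, "z": 3}, {"x": -50.6, "y": -41.1, "z": 3}, {"x": -50.6, "y": -41.1, "z": 3}, {"x": -50.6, "y": -41.1, "z": 3}, {"x": -50.6, "y": -41.1, "z": 3}, {"x": -50.6, "y": -41.1, "z": 3}, {"x": -50.6, "y": -41.1, "z": 3}]' --gripper 1

```text
invalid input at $.motion[0]: expected keys x, y, z, yaw
```

Run:
```python
from h import *
o=bot.get_obs();print(o["clock"],o["eef_pos"],o["tool_rot"],o["joint_pos"],o["ft_force"])
a=bot.camera("scene")[120:300,130:330];b=bot.camera("top")[170:330,330:530]
b=np.vstack([b,np.zeros((20,200,3),np.uint8)])
cv2.imwrite("pics/c2.png",cv2.resize(np.hstack([a,b]),None,fx=2,fy=2,interpolation=cv2.INTER_CUBIC))
print(proj("scene",o["eef_pos"]))
```

```text
1.0 [0.22008433 0.44895256 0.23131273] [ 2.25932583e-01  9.74142940e-01 -4.73508918e-06  2.42940123e-06] [ 1.11500960e+00  2.40593035e-01  5.00727487e-03  1.33521869e+00
 -6.87267775e-06  1.57081013e+00] [-0.75992077  0.77427922 -0.10087276]
[110.83386773 548.59147364]
```

View pics/c2.png

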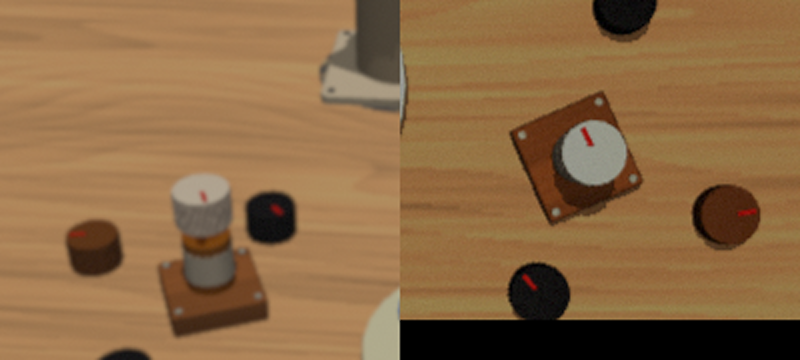

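The move was refused because the yaw key is required. The crop shows the scene cap top at (214,231), about 2 px from my prediction, so the position holds.

Call:
move_arm --motion '[{"x": -50.6, "y": -41.1, "z": 3, "yaw": 0}, {"x": -50.6, "y": -41.1, "z": 3, "yaw": 0}, {"x": -50.6, "y": -41.1, "z": 3, "yaw": 0}, {"x": -50.6, "y": -41.1, "z": 3, "yaw": 0}, {"x": -50.6, "y": -41.1, "z": 3, "yaw": 0}, {"x": -50.6, "y": -41.1, "z": 3, "yaw": 0}, {"x": -50.6, "y": -41.1, "z": 3, "yaw": 0}, {"x": -50.6, "y": -41.1, "z": 3, "yaw": 0}, {"x": -50.6, "y": -41.1, "z": 3, "yaw": 0}, {"x": -50.6, "y": -41.1, "z": 3, "yaw": 0}, {"x": -50.6, "y": -41.1, "z": 3, "yaw": 0}, {"x": -50.6, "y": -41.1, "z": 3, "yaw": 0}, {"x": -50.6, "y": -41.1, "z": 3, "yaw": 0}, {"x": -50.6, "y": -41.1, "z": 3, "yaw": 0}, {"x": -50.6, "y": -41.1, "z": 3, "yaw": 0}, {"x": -50.6, "y": -41.1, "z": 3, "yaw": 0}]' --gripper 1

```text
clock: 3.1
eef_pos: [0.4935, -0.1422, 0.2016]
tool_rot: [0.225, 0.974, -0.0, 0.0]
ft_force: [-0.3, -0.6, 0.7]
grip_width: 0.0857
grasp_force: 0.0
```

Run:
```python
from h import *
o=bot.get_obs();print(o["clock"],o["eef_pos"],o["tool_rot"],o["joint_pos"],o["ft_force"])
a=bot.camera("scene")[120:300,130:330];b=bot.camera("top")[170:330,330:530]
b=np.vstack([b,np.zeros((20,200,3),np.uint8)])
cv2.imwrite("pics/c3.png",cv2.resize(np.hstack([a,b]),None,fx=2,fy=2,interpolation=cv2.INTER_CUBIC))
print(proj("scene",o["eef_pos"]))
```

```text
3.1 [ 0.493517   -0.14218337  0.20162266] [ 2.25390030e-01  9.74268581e-01 -3.11693111e-06  2.58838007e-04] [-2.80518600e-01  2.81639335e-01 -1.84085151e-02  1.27023120e+00
  2.12895258e-05  1.74168117e-01] [-0.29027243 -0.56817744  0.67517982]
[179.25283073 226.20643861]
```

View pics/c3.png

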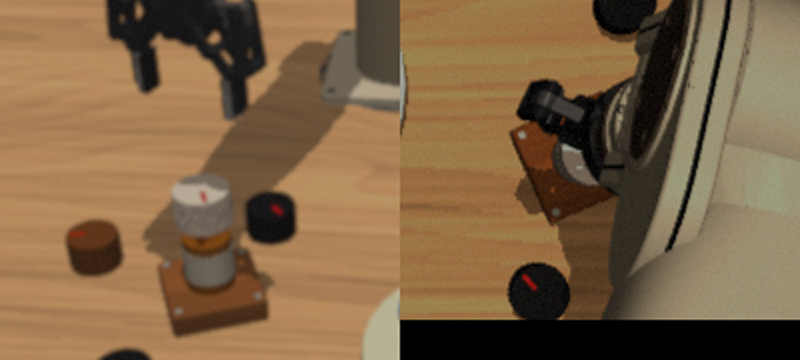

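The fingers straddle the cap line in the scene crop (tip midpoint at about row 169, col 225), matching the kinematics. I'll descend and grip.

Call:
move_arm --motion '[{"x": 0, "y": 0, "z": 3, "yaw": 0}, {"x": 0, "y": 0, "z": 6, "yaw": 0}, {"x": 0, "y": 0, "z": 8, "yaw": 0}, {"x": 0, "y": 0, "z": 9.5, "yaw": 0}, {"x": 0, "y": 0, "z": 10.4, "yaw": 0}, {"x": 0, "y": 0, "z": 10.4, "yaw": 0}, {"x": 0, "y": 0, "z": 10.4, "yaw": 0}]'

```text
clock: 4.08
eef_pos: [0.4942, -0.143, 0.098]
tool_rot: [0.226, 0.974, -0.0, 0.001]
ft_force: [-0.4, -0.9, 0.6]
grip_width: 0.0853
grasp_force: 0.0
```

Call:
move_arm --motion '[{"x": 0, "y": 0, "z": 0, "yaw": 0}, {"x": 0, "y": 0, "z": 0, "yaw": 0}, {"x": 0, "y": 0, "z": 0, "yaw": 0}, {"x": 0, "y": 0, "z": 0, "yaw": 0}, {"x": 0, "y": 0, "z": 0, "yaw": 0}, {"x": 0, "y": 0, "z": 0, "yaw": 0}, {"x": 0, "y": 0, "z": 0, "yaw": 0}, {"x": 0, "y": 0, "z": 0, "yaw": 0}]' --gripper -1

```text
clock: 5.08
eef_pos: [0.4938, -0.1433, 0.0983]
tool_rot: [0.226, 0.974, -0.0, 0.001]
ft_force: [-2.0, -0.3, 5.6]
grip_width: 0.0506
grasp_force: 61.4
```

Run:
```python
from h import *
o=bot.get_obs();print({k:np.round(v,4) for k,v in o.items()})
```

```text
{'clock': np.float64(5.075), 'joint_pos': array([-2.8200e-01,  3.6500e-01, -1.8670e-01,  1.0176e+00, -8.0000e-04,
        1.7420e-01]), 'joint_vel': array([-0.0002, -0.0004,  0.0005,  0.0015,  0.0002,  0.0008]), 'tau': array([ 8.15500e-01, -3.74850e+01,  2.12614e+01, -5.96300e-01,
        4.68500e-01, -6.00000e-03]), 'eef_pos': array([ 0.4938, -0.1433,  0.0983]), 'tool_rot': array([ 2.261e-01,  9.741e-01, -4.000e-04,  7.000e-04]), 'ft_force': array([-1.9865, -0.3073,  5.5638]), 'ft_torque': array([-0.251 ,  0.3916,  0.0298]), 'grasp_force': np.float64(61.3843), 'grip_width': np.float64(0.0506)}
```

Gripped well centred. Now I'll press down gently, feeling for the stop.

Call:
move_arm --motion '[{"x": 0, "y": 0, "z": 0.05, "yaw": 0}, {"x": 0, "y": 0, "z": 0.1, "yaw": 0}, {"x": 0, "y": 0, "z": 0.15, "yaw": 0}, {"x": 0, "y": 0, "z": 0.2, "yaw": 0}, {"x": 0, "y": 0, "z": 0.25, "yaw": 0}, {"x": 0, "y": 0, "z": 0.3, "yaw": 0}, {"x": 0, "y": 0, "z": 0.3, "yaw": 0}]'

```text
clock: 5.95
eef_pos: [0.4939, -0.1434, 0.0961]
tool_rot: [0.226, 0.974, -0.001, 0.001]
ft_force: [-3.4, -0.8, 11.1]
grip_width: 0.0506
grasp_force: 61.6
```

Call:
move_arm --motion '[{"x": 0, "y": 0, "z": 0.05, "yaw": 0}, {"x": 0, "y": 0, "z": 0.1, "yaw": 0}, {"x": 0, "y": 0, "z": 0.15, "yaw": 0}, {"x": 0, "y": 0, "z": 0.2, "yaw": 0}, {"x": 0, "y": 0, "z": 0.2, "yaw": 0}]'

```text
clock: 6.58
eef_pos: [0.4939, -0.1434, 0.0943]
tool_rot: [0.226, 0.974, -0.001, 0.001]
ft_force: [-3.8, -0.2, 11.5]
grip_width: 0.05
grasp_force: 61.7
```

Call:
move_arm --motion '[{"x": 0, "y": 0, "z": 0.05, "yaw": 0}, {"x": 0, "y": 0, "z": 0.1, "yaw": 0}, {"x": 0, "y": 0, "z": 0.1, "yaw": 0}]'

```text
clock: 6.95
eef_pos: [0.4939, -0.1434, 0.0934]
tool_rot: [0.226, 0.974, -0.001, 0.001]
ft_force: [-4.6, -0.1, 12.6]
grip_width: 0.0504
grasp_force: 61.7
```

Call:
move_arm --motion '[{"x": 0, "y": 0, "z": 0.05, "yaw": 0}, {"x": 0, "y": 0, "z": 0.1, "yaw": 0}, {"x": 0, "y": 0, "z": 0.15, "yaw": 0}, {"x": 0, "y": 0, "z": 0.15, "yaw": 0}]'

```text
clock: 7.45
eef_pos: [0.4939, -0.1434, 0.092]
tool_rot: [0.226, 0.974, -0.001, 0.001]
ft_force: [-3.5, -0.7, 12.3]
grip_width: 0.0507
grasp_force: 61.8
```

Call:
move_arm --motion '[{"x": 0, "y": 0, "z": 0.05, "yaw": 0}, {"x": 0, "y": 0, "z": 0.1, "yaw": 0}, {"x": 0, "y": 0, "z": 0.1, "yaw": 0}]'

```text
clock: 7.82
eef_pos: [0.494, -0.1434, 0.091]
tool_rot: [0.226, 0.974, -0.0, 0.001]
ft_force: [-4.1, -1.2, 14.4]
grip_width: 0.0504
grasp_force: 61.9
```

Call:
move_arm --motion '[{"x": 0, "y": 0, "z": 0.05, "yaw": 0}, {"x": 0, "y": 0, "z": 0.1, "yaw": 0}, {"x": 0, "y": 0, "z": 0.15, "yaw": 0}, {"x": 0, "y": 0, "z": 0.15, "yaw": 0}]'

```text
clock: 8.32
eef_pos: [0.494, -0.1434, 0.0897]
tool_rot: [0.226, 0.974, -0.0, 0.001]
ft_force: [-5.1, -0.0, 14.1]
grip_width: 0.0507
grasp_force: 62.0
```

Call:
move_arm --motion '[{"x": 0, "y": 0, "z": 0.05, "yaw": 0}, {"x": 0, "y": 0, "z": 0.1, "yaw": 0}, {"x": 0, "y": 0, "z": 0.1, "yaw": 0}]'

```text
clock: 8.7
eef_pos: [0.494, -0.1434, 0.089]
tool_rot: [0.226, 0.974, -0.0, 0.001]
ft_force: [-6.3, 0.5, 17.0]
grip_width: 0.0502
grasp_force: 62.2
```

Call:
move_arm --motion '[{"x": 0, "y": 0, "z": 0.05, "yaw": 0}, {"x": 0, "y": 0, "z": 0.05, "yaw": 0}]'

```text
clock: 8.95
eef_pos: [0.494, -0.1434, 0.089]
tool_rot: [0.226, 0.974, -0.001, 0.002]
ft_force: [-6.8, 0.5, 19.4]
grip_width: 0.0506
grasp_force: 62.6
```

Call:
move_arm --motion '[{"x": 0, "y": 0, "z": 0.04, "yaw": 0}, {"x": 0, "y": 0, "z": 0.04, "yaw": 0}]'

```text
clock: 9.2
eef_pos: [0.494, -0.1434, 0.0889]
tool_rot: [0.226, 0.974, -0.001, 0.002]
ft_force: [-7.2, 0.2, 22.1]
grip_width: 0.05
grasp_force: 62.8
```

The stop is about 9.4 mm down: z no longer moves and the force has risen to 22 N. Now I'll turn counter-clockwise from above, which is negative yaw about the downward tool z.

Call:
move_arm --motion '[{"x": 0, "y": 0, "z": 0.02, "yaw": -2}, {"x": 0, "y": 0, "z": 0.02, "yaw": -5}, {"x": 0, "y": 0, "z": 0.02, "yaw": -8}, {"x": 0, "y": 0, "z": 0.02, "yaw": -11}, {"x": 0, "y": 0, "z": 0.02, "yaw": -14}, {"x": 0, "y": 0, "z": 0.02, "yaw": -14}]'

```text
clock: 9.95
eef_pos: [0.4961, -0.1435, 0.089]
tool_rot: [0.105, 0.994, -0.0, 0.004]
ft_force: [-2.1, 1.0, 18.7]
grip_width: 0.0506
grasp_force: 62.6
```

Run:
```python
from h import *
o=bot.get_obs();print({k:np.round(v,4) for k,v in o.items()})
```

```text
{'clock': np.float64(9.95), 'joint_pos': array([-2.817e-01,  3.747e-01, -1.995e-01,  9.894e-01,  3.000e-04,
       -7.050e-02]), 'joint_vel': array([-0.0001,  0.0008,  0.0015, -0.0013, -0.0021,  0.0099]), 'tau': array([  0.0497, -31.4799,  17.708 ,  -1.1922,   0.0726,  -0.0867]), 'eef_pos': array([ 0.4961, -0.1435,  0.089 ]), 'tool_rot': array([ 1.054e-01,  9.944e-01, -5.000e-04,  3.600e-03]), 'ft_force': array([-2.1443,  1.0068, 18.7415]), 'ft_torque': array([ 0.078 ,  0.5423, -0.056 ]), 'grasp_force': np.float64(62.6382), 'grip_width': np.float64(0.0506)}
```

Call:
move_arm --motion '[{"x": 0, "y": 0, "z": 0.04, "yaw": -3}, {"x": 0, "y": 0, "z": 0.05, "yaw": -6}, {"x": 0, "y": 0, "z": 0.05, "yaw": -9}, {"x": 0, "y": 0, "z": 0.05, "yaw": -12}, {"x": 0, "y": 0, "z": 0.05, "yaw": -15}, {"x": 0, "y": 0, "z": 0.05, "yaw": -18}]'

```text
clock: 10.7
eef_pos: [0.4959, -0.1427, 0.0889]
tool_rot: [-0.052, 0.999, -0.0, 0.003]
ft_force: [-4.3, 3.0, 21.9]
grip_width: 0.0505
grasp_force: 62.9
```

Run:
```python
from h import *
o=bot.get_obs();print({k:np.round(v,4) for k,v in o.items() if k[:2] in('ft','jo')})
im=bot.camera("scene")[180:280,180:290];cv2.imwrite("pics/c4.png",cv2.resize(im,None,fx=5,fy=5,interpolation=cv2.INTER_CUBIC))
```

```text
{'joint_pos': array([-0.2812,  0.3744, -0.2001,  0.9895,  0.0018, -0.3858]), 'joint_vel': array([-1.100e-03, -7.000e-04, -4.000e-04, -1.700e-03,  2.000e-03,
       -4.154e-01]), 'ft_force': array([-4.3058,  3.0219, 21.8998]), 'ft_torque': array([ 0.6317,  0.9196, -0.1673])}
```

View pics/c4.png

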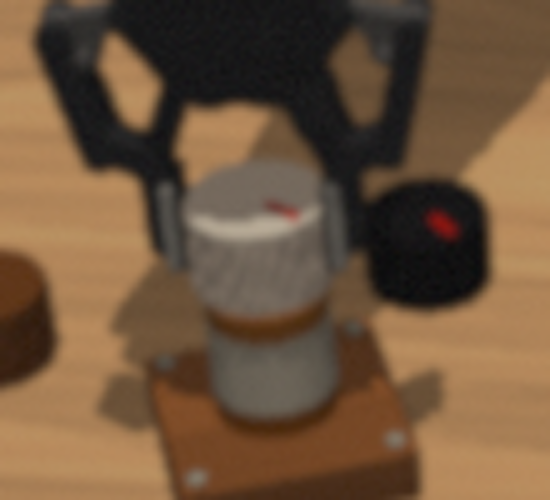

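The red bar in the crop (about (210,285)) has swung towards +y, so the cap is turning with the fingers. I'll continue.

Call:
move_arm --motion '[{"x": 0, "y": 0, "z": 0.01, "yaw": -3}, {"x": 0, "y": 0, "z": 0.01, "yaw": -6}, {"x": 0, "y": 0, "z": 0.01, "yaw": -9}, {"x": 0, "y": 0, "z": 0.01, "yaw": -12}, {"x": 0, "y": 0, "z": 0.01, "yaw": -15}, {"x": 0, "y": 0, "z": 0.01, "yaw": -18}]'

```text
clock: 11.5
eef_pos: [0.4958, -0.143, 0.0889]
tool_rot: [-0.208, 0.978, -0.001, 0.003]
ft_force: [-4.7, 1.0, 22.3]
grip_width: 0.0504
grasp_force: 62.9
```

Call:
move_arm --motion '[{"x": 0, "y": 0, "z": 0.0, "yaw": -3}, {"x": 0, "y": 0, "z": 0.0, "yaw": -6}, {"x": 0, "y": 0, "z": 0.0, "yaw": -9}, {"x": 0, "y": 0, "z": 0.0, "yaw": -12}, {"x": 0, "y": 0, "z": 0.0, "yaw": -15}, {"x": 0, "y": 0, "z": 0.0, "yaw": -17}, {"x": 0, "y": 0, "z": 0.0, "yaw": -17}]'

```text
clock: 12.38
eef_pos: [0.4959, -0.1431, 0.0889]
tool_rot: [-0.349, 0.937, -0.002, 0.003]
ft_force: [-4.8, 2.3, 22.8]
grip_width: 0.0502
grasp_force: 62.9
```

Run:
```python
from h import *
o=bot.get_obs();print({k:np.round(v,4) for k,v in o.items() if k[:2] in('ft','jo')}, np.degrees(R.from_quat(o["tool_rot"]).as_matrix()[:2,1]@np.r_[1,1j]and np.angle(R.from_quat(o["tool_rot"]).as_matrix()[:2,1]@np.r_[1,1j])))
im=bot.camera("scene")[180:280,180:290];cv2.imwrite("pics/c5.png",cv2.resize(im,None,fx=5,fy=5,interpolation=cv2.INTER_CUBIC))
```

```text
{'joint_pos': array([-0.2814,  0.3745, -0.2002,  0.9892,  0.001 , -0.9953]), 'joint_vel': array([-0.0012, -0.0003, -0.0006, -0.0005, -0.0016,  0.0052]), 'ft_force': array([-4.7916,  2.3409, 22.7857]), 'ft_torque': array([ 0.418 ,  0.9743, -0.0737])} 130.89973685270007
```

View pics/c5.png

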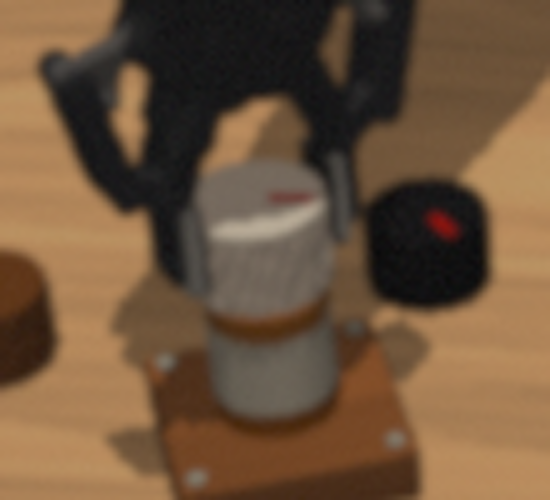

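The cap has turned about 67° with the bar towards +y and no slip. I'll add 3° and then ease up gently.

Call:
move_arm --motion '[{"x": 0, "y": 0, "z": 0, "yaw": -2}, {"x": 0, "y": 0, "z": 0, "yaw": -3}, {"x": 0, "y": 0, "z": 0, "yaw": -3}, {"x": 0, "y": 0, "z": -0.1, "yaw": -3}, {"x": 0, "y": 0, "z": -0.2, "yaw": -3}, {"x": 0, "y": 0, "z": -0.3, "yaw": -3}, {"x": 0, "y": 0, "z": -0.3, "yaw": -3}]'

```text
clock: 13.3
eef_pos: [0.4954, -0.1426, 0.09]
tool_rot: [-0.374, 0.928, -0.001, 0.002]
ft_force: [-0.8, 2.1, 12.3]
grip_width: 0.0502
grasp_force: 61.8
```

Call:
move_arm --motion '[{"x": 0, "y": 0, "z": -0.1, "yaw": 0}, {"x": 0, "y": 0, "z": -0.2, "yaw": 0}, {"x": 0, "y": 0, "z": -0.3, "yaw": 0}, {"x": 0, "y": 0, "z": -0.4, "yaw": 0}, {"x": 0, "y": 0, "z": -0.5, "yaw": 0}, {"x": 0, "y": 0, "z": -0.5, "yaw": 0}]'

```text
clock: 14.05
eef_pos: [0.4949, -0.1427, 0.0946]
tool_rot: [-0.374, 0.928, -0.001, 0.002]
ft_force: [-1.8, 1.8, 10.2]
grip_width: 0.0505
grasp_force: 61.7
```

Call:
move_arm --motion '[{"x": 0, "y": 0, "z": -0.15, "yaw": 0}, {"x": 0, "y": 0, "z": -0.3, "yaw": 0}, {"x": 0, "y": 0, "z": -0.45, "yaw": 0}, {"x": 0, "y": 0, "z": -0.6, "yaw": 0}, {"x": 0, "y": 0, "z": -0.75, "yaw": 0}, {"x": 0, "y": 0, "z": -0.75, "yaw": 0}]'

```text
clock: 14.8
eef_pos: [0.4932, -0.1428, 0.0998]
tool_rot: [-0.374, 0.928, 0.0, -0.0]
ft_force: [0.0, 0.3, -0.3]
grip_width: 0.0505
grasp_force: 62.1
```

Call:
move_arm --motion '[{"x": 0, "y": 0, "z": -0.3, "yaw": 0}, {"x": 0, "y": 0, "z": -0.6, "yaw": 0}, {"x": 0, "y": 0, "z": -1, "yaw": 0}, {"x": 0, "y": 0, "z": -1, "yaw": 0}]'

```text
clock: 15.3
eef_pos: [0.4939, -0.1429, 0.1106]
tool_rot: [-0.374, 0.928, -0.0, 0.0]
ft_force: [1.1, 0.3, -0.0]
grip_width: 0.0505
grasp_force: 62.2
```

Call:
move_arm --motion '[{"x": 0, "y": 0, "z": -0.6, "yaw": 0}, {"x": 0, "y": 0, "z": -1.4, "yaw": 0}, {"x": 0, "y": 0, "z": -2.2, "yaw": 0}, {"x": 0, "y": 0, "z": -3, "yaw": 0}, {"x": 0, "y": 0, "z": -4, "yaw": 0}, {"x": 0, "y": 0, "z": -5, "yaw": 0}, {"x": 0, "y": 0, "z": -6, "yaw": 0}, {"x": 0, "y": 0, "z": -6, "yaw": 0}]'

```text
clock: 16.3
eef_pos: [0.4942, -0.143, 0.1712]
tool_rot: [-0.374, 0.928, -0.001, 0.001]
ft_force: [0.7, 0.8, 0.3]
grip_width: 0.0505
grasp_force: 62.1
```

Run:
```python
from h import *
o=bot.get_obs();print(o["eef_pos"],o["joint_pos"])
s=bot.camera("scene");cv2.imwrite("pics/s6.png",s)
t=bot.camera("top")
r=bot.cut_out("scene","cap_center");print([(x["score"],np.round(x["centre"])) for x in r])
h=cv2.cvtColor(t,cv2.COLOR_BGR2HSV).astype(int);m=(h[...,0]>100)&(h[...,0]<130)&(h[...,1]>120)
y,x=np.nonzero(m);k=np.hypot(y-236,x-293)<45;print("dish top",y[k].mean(),x[k].mean())
P=np.array([.5179,.0791,.023]);print(proj("scene",P))
h=cv2.cvtColor(s,cv2.COLOR_BGR2HSV).astype(int);m=(h[...,0]>100)&(h[...,0]<130)&(h[...,1]>120)
y,x=np.nonzero(m);k=np.hypot(y-275,x-353)<45;print("dish scene",y[k].mean(),x[k].mean(),at("scene",(y[k].mean(),x[k].mean()),.023))
print("over dish",shift([.5179,.0791,.16]))
```

```text
[ 0.49423632 -0.14302508  0.17123305] [-2.81710099e-01  3.01318749e-01 -7.29397571e-02  1.19436002e+00
  3.24150107e-05 -1.04762072e+00]
[(0.78, array([227., 263.])), (0.65, array([309., 195.])), (0.65, array([242., 178.]))]
dish top 235.72559955382042 292.3329615170106
[276.70643558 352.31779655]
dish scene 275.5988258317025 352.69667318982385 [0.51465358 0.07964335 0.023     ]
over dish [-17.15  14.28   0.98]
```

View pics/s6.png

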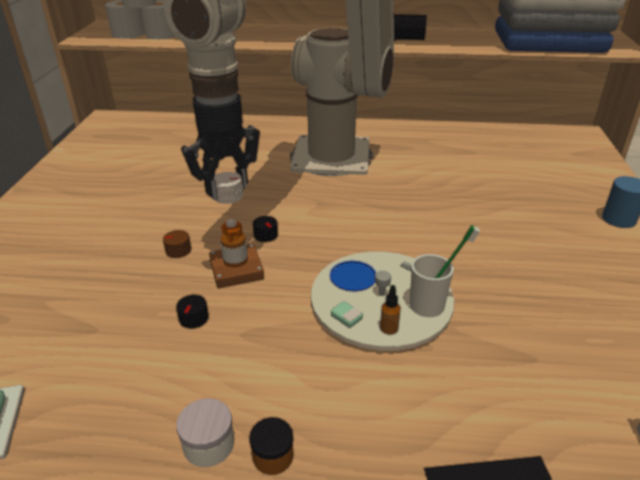

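The cap is in the gripper at (188,228), the vial neck is bare, and the dish is unmoved at (276,353). I'll carry the cap over the dish.

Call:
move_arm --motion '[{"x": -3, "y": 2.5, "z": 0, "yaw": 0}, {"x": -6.5, "y": 5.5, "z": 0, "yaw": 0}, {"x": -10, "y": 8.4, "z": 0, "yaw": 0}, {"x": -13.5, "y": 11.3, "z": 0, "yaw": 0}, {"x": -16, "y": 13.4, "z": 0, "yaw": 0}, {"x": -17.1, "y": 14.3, "z": 0, "yaw": 0}, {"x": -17.1, "y": 14.3, "z": 3, "yaw": 0}, {"x": -17.1, "y": 14.3, "z": 6, "yaw": 0}, {"x": -17.1, "y": 14.3, "z": 8.5, "yaw": 0}, {"x": -17.1, "y": 14.3, "z": 8.5, "yaw": 0}, {"x": -17.1, "y": 14.3, "z": 8.5, "yaw": 0}]'

```text
clock: 17.82
eef_pos: [0.5182, 0.0784, 0.0858]
tool_rot: [-0.373, 0.928, -0.0, 0.0]
ft_force: [0.2, -0.4, 0.2]
grip_width: 0.0502
grasp_force: 62.3
```

Run:
```python
from h import *
o=bot.get_obs();print(o["eef_pos"],o["ft_force"],shift([.517,.079,.0263]))
s=bot.camera("scene");cv2.imwrite("pics/c7.png",cv2.resize(s[170:350,290:490],None,fx=4,fy=3.3,interpolation=cv2.INTER_CUBIC))
```

```text
[0.5181975  0.07836115 0.08582793] [ 0.23148417 -0.39788595  0.16777995] [0.05 0.13 5.95]
```

View pics/c7.png

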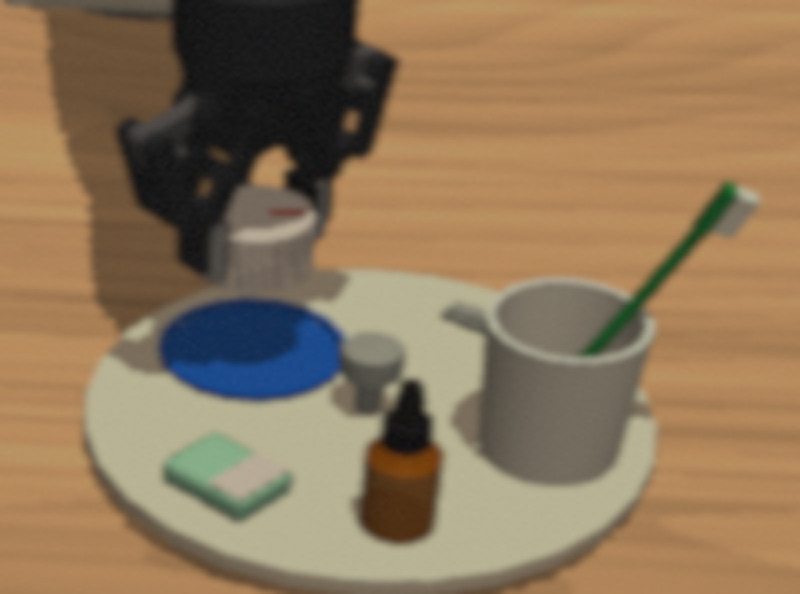

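The cap is above the dish (crop (250,265) above the dish at (345,255)), with the knob and floss clear of it. I'll lower and feel for the floor.

Call:
move_arm --motion '[{"x": 0, "y": 0.1, "z": 2, "yaw": 0}, {"x": 0, "y": 0.1, "z": 3.5, "yaw": 0}, {"x": 0, "y": 0.1, "z": 4.5, "yaw": 0}, {"x": 0, "y": 0.1, "z": 5, "yaw": 0}, {"x": 0, "y": 0.1, "z": 5.3, "yaw": 0}, {"x": 0, "y": 0.1, "z": 5.5, "yaw": 0}, {"x": 0, "y": 0.1, "z": 5.5, "yaw": 0}]'

```text
clock: 18.75
eef_pos: [0.5171, 0.0795, 0.0302]
tool_rot: [-0.374, 0.928, -0.0, 0.0]
ft_force: [0.4, 0.2, -0.5]
grip_width: 0.0504
grasp_force: 62.3
```

Call:
move_arm --motion '[{"x": 0, "y": 0, "z": 0.1, "yaw": 0}, {"x": 0, "y": 0, "z": 0.2, "yaw": 0}, {"x": 0, "y": 0, "z": 0.3, "yaw": 0}, {"x": 0, "y": 0, "z": 0.3, "yaw": 0}]'

```text
clock: 19.25
eef_pos: [0.5169, 0.0795, 0.027]
tool_rot: [-0.374, 0.928, 0.0, -0.0]
ft_force: [-0.8, 0.1, -0.1]
grip_width: 0.0502
grasp_force: 62.3
```

Call:
move_arm --motion '[{"x": 0, "y": 0, "z": 0.05, "yaw": 0}, {"x": 0, "y": 0, "z": 0.1, "yaw": 0}, {"x": 0, "y": 0, "z": 0.1, "yaw": 0}]'

```text
clock: 19.62
eef_pos: [0.517, 0.0795, 0.0265]
tool_rot: [-0.374, 0.928, -0.0, 0.0]
ft_force: [-1.1, -1.0, 3.7]
grip_width: 0.0505
grasp_force: 62.5
```

Call:
move_arm --motion '[{"x": 0, "y": 0, "z": 0.04, "yaw": 0}, {"x": 0, "y": 0, "z": 0.04, "yaw": 0}]'

```text
clock: 19.88
eef_pos: [0.517, 0.0795, 0.0264]
tool_rot: [-0.374, 0.928, -0.0, 0.0]
ft_force: [-3.3, 0.2, 7.1]
grip_width: 0.0503
grasp_force: 62.9
```

Floor contact came at z 0.0265, as predicted. I'll unload, open, and retreat straight up.

Call:
move_arm --motion '[{"x": 0, "y": 0, "z": -0.08, "yaw": 0}, {"x": 0, "y": 0, "z": -0.08, "yaw": 0}]'

```text
clock: 20.12
eef_pos: [0.5171, 0.0795, 0.0265]
tool_rot: [-0.374, 0.928, -0.0, 0.0]
ft_force: [-1.2, 0.5, 2.0]
grip_width: 0.0505
grasp_force: 62.1
```

Call:
move_arm --motion '[{"x": 0, "y": 0, "z": 0, "yaw": 0}, {"x": 0, "y": 0, "z": 0, "yaw": 0}, {"x": 0, "y": 0, "z": 0, "yaw": 0}, {"x": 0, "y": 0, "z": 0, "yaw": 0}, {"x": 0, "y": 0, "z": 0, "yaw": 0}]' --gripper 0.65

```text
clock: 20.75
eef_pos: [0.5169, 0.0795, 0.0265]
tool_rot: [-0.374, 0.928, -0.0, -0.0]
ft_force: [0.2, 0.4, -0.5]
grip_width: 0.0704
grasp_force: 0.0
```

Call:
move_arm --motion '[{"x": 0, "y": 0, "z": -0.5, "yaw": 0}, {"x": 0, "y": 0, "z": -1.5, "yaw": 0}, {"x": 0, "y": 0, "z": -3, "yaw": 0}, {"x": 0, "y": 0, "z": -5, "yaw": 0}, {"x": 0, "y": 0, "z": -8, "yaw": 0}, {"x": 0, "y": 0, "z": -12, "yaw": 0}, {"x": 0, "y": 0, "z": -16, "yaw": 0}, {"x": 0, "y": 0, "z": -20, "yaw": 0}, {"x": 0, "y": 0, "z": -20, "yaw": 0}, {"x": 0, "y": 0, "z": -20, "yaw": 0}]'

```text
clock: 22.0
eef_pos: [0.5168, 0.0795, 0.227]
tool_rot: [-0.374, 0.928, -0.0, 0.0]
ft_force: [-0.3, -0.2, -1.6]
grip_width: 0.0702
grasp_force: 0.0
```

Run:
```python
from h import *
s=bot.camera("scene")
cv2.imwrite("pics/c8.png",cv2.resize(s[170:350,290:490],None,fx=4,fy=3.3,interpolation=cv2.INTER_CUBIC))
```

```text
(no output)
```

View pics/c8.png

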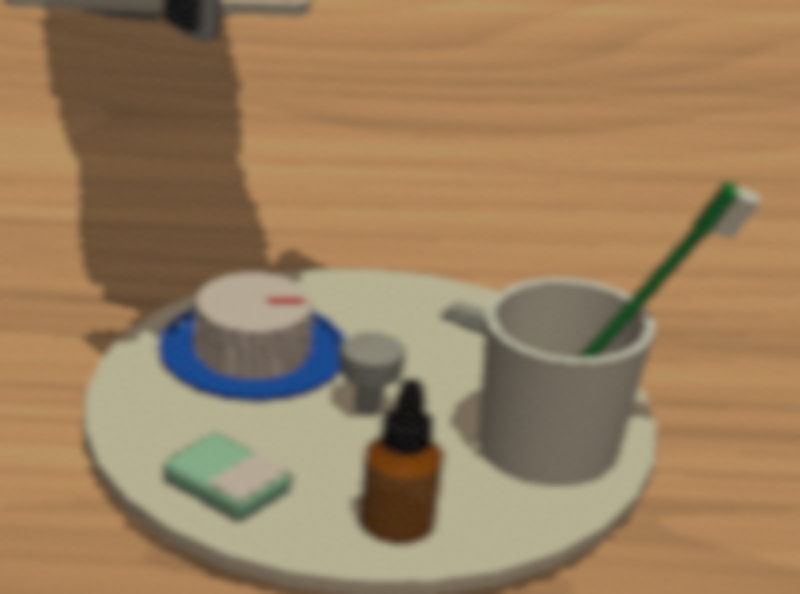

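The cap stands flat and top up in the centre of the dish (crop (325,253)). The turntable and the items on it are unmoved, and the gripper is clear.

```bash
python3 -c "
from h import *
print(bot.job_done())"
```

```text
the job is handed in; nothing more can be done
None
```

The vial is open and its cap is flat, top up, in the centre of the blue dish; the last picture shows the turntable and its items where they were, and I handed the job in with the gripper clear after about 22 s.

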